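# Hang the clay stamp head-down and stand it in the crock

## Robot

A 6-joint arm with a two-finger parallel gripper is mounted at the origin on the work surface. World frame = base frame: x ahead of the robot, y to its left, z up, the work surface at z = 0. Lengths are in m, angles in rad, forces in N, time in s.
With the tool pointing down it reaches from about 0.325 to 0.775 m from the base axis. Payload 5.5 kg.
Tool frame: the origin (TCP) lies at the very end of the fingers, on their centre line; the grasp point (between the pads) lies behind it (hold_point_z is the z of the grasp point in the tool frame, in m); z points along the fingers, y is the direction in which the jaws open and shut (so a half turn about z gives the same grasp; the last joint's range is limited). The gripper opens to 88 mm and grips with 3 to 60 N. Pads are 20 mm wide; open, the fingers measure 115 mm over their backs; the gripper's body (75 mm by 178 mm) begins 61 mm behind the grasp point.
Start: joints at [-1.324, 0.091, 1.231, -0, 1.82, -0.057], TCP at [0.179, -0.573, 0.223] pointing down, gripper open.
Joint ranges: [-2.87, 2.87], [-0.86, 2.18], [0.17, 2.46], [-1.51, 4.65], [0.06, 2.69], [-2.65, 2.65]. Speed limits (rad/s): [2.57, 2.57, 3.01, 3.14, 3.14, 3.14].

## Interface

Orientations are given as a 3x3 rotation matrix whose columns are the frame's x, y, z axes.
In Python, from plant import move_pose, line_to, move_joints, move_gripper, dwell, solve_ik, capture, get_calibration, PlanningError, close_job, look_for, outline_of, current_time_s, current_q, current_qd, current_effort, current_tcp_pos, current_eef_rot, current_contact_force, current_ft_torque, current_width, hold_point_z gives the robot as it stands. Calls block until the motion is done:
- move_pose(position, orientation): joint-space move of the TCP to a pose.
- line_to(position, max_speed=0.15, frame=None, stop_force=None): straight line of the TCP; frame=None keeps the orientation; max_speed is the mean speed in m/s. With stop_force (N) it stops when the force on the tool has changed by that much, and returns True; else False.
- move_joints(angles): joint-space move.
- move_gripper(opening, grip_force=None): opening from 0.0 (shut) to 1.0 (fully open); grip_force is the grip in N (None keeps the last); returns when the fingers have stopped.
- dwell(seconds).
- solve_ik(position, orientation): joint angles nearest the present ones, or None.
- capture(name): name is "scene" or "side" or "wrist"; returns the picture (480x640x3 uint8, red, green, blue); there is no depth.
- get_calibration(name): a dict with "K" (3x3 intrinsics, pixels), "R" (3x3) and "t" (3): a world point X has camera coordinates R X + t; the wrist camera has in their place "mount" (4x4, takes a point from camera to tool coordinates, whose origin is the TCP and whose axes are the flange's). Camera axes: x right, y down, z forward; pixel columns grow to the right and rows downward; lengths in m; the calibration is good to about 2 mm. The wrist camera is an equidistant fisheye: a pixel r from the principal point sees the ray r / f radians off the axis. A picture is of the moment at which its call begins: read the wrist's pose just before it. get_calibration takes no time and is no camera call.
A pose or a line that the arm cannot do raises PlanningError and nothing moves.
- close_job(): hands the job in, once; it reports no verdict.
Trained networks look in the newest picture that a camera, given by its name, has taken for a name from the list of things; names that differ only in an ending like _2 or _b are one class to them, and where a whole thing is asked for, a point or a joint stands for the part that bears it (a point fixed in the world has none). Each returns a list of dicts, best first, with "confidence" (0 to 1); they miss things now and then, are a little off and sometimes report something else, mostly with a low value. They report only what shows in the picture. A call takes as long as a camera call. They do not tell look-alikes from the thing itself.
- look_for(camera, thing): "centre" ([column, row] in pixels, amid what is visible of it).
- outline_of(camera, thing): "region" (480x640 bool, what is visible of it) and "centre" ([column, row] in pixels, amid what is visible of it).
Readings, each from a call of its own:
- current_time_s(): time.
- current_q(): joint angles.
- current_qd(): joint speeds.
- current_effort(): joint torques, N m.
- current_tcp_pos(): TCP position.
- current_eef_rot(): TCP orientation.
- current_contact_force(): force on the tool from outside, world axes, zero at the start.
- current_ft_torque(): the same for the moment, N m.
- current_width(): opening from 0.0 (shut) to 1.0 (fully open).
Only numpy, scipy, OpenCV 4.12 (cv2) and the standard library are available. Lean on these libraries where they do the work, as an engineer would, in place of code of your own. Each camera call takes 0.05 s, during which the arm holds its last target.

## Task

Put away the brass-headed clay stamp: pick it up by its round knob with the grip slackened just enough that the heavy head swings down and the stamp hangs from the fingers, then tighten the grip again. Lower it head first right down to the bottom of the empty blue crock before you let go, so that it stands there knob up. Leave the stamp with the reddish fired-clay head lying where it is.

Things in the scene. Friction and masses are not known exactly. Their poses are not given: they have to be found in the camera images.
- brass_stamp_knob (a point): Centre of the black rubber ball knob (36 mm) of the brass-headed stamp, 146 mm long, 0.20 to 0.28 kg, lying level on a fixed board, its top 18 mm above the table. x axis: along the 14 mm shaft from head to knob; centre of mass 106 mm along -x. Turns between flat fingers at 15 to 20 N, holds level at 80 N, may fall under 8 N. Loosened suddenly in the air it may slip: ease in half-mm steps, or lift it lightly gripped.
- brass_stamp_face (a point): Centre of the outer face of the stamp's square brass head (36 x 36 mm, 20 mm thick), 128 mm from the knob's centre; same axes as the knob. With the stamp standing in the crock this face is at the bottom and x points up.
- blue_crock_floor (a point): Centre of the inner floor of the empty blue crock, 6 mm above the table. The crock is fixed and round, 85 mm tall (rim 79 mm above this point), 100 mm wide outside, 86 mm or more inside; z up. A white crock of the same size, holding wooden tools up to 130 mm high, is fixed at the other side of the board: not this one.
- clay_stamp_knob (a point): Centre of the ball knob of the other stamp, to be left alone: same shape and size, but its square head is matt reddish fired clay. x axis from its head to its knob.
Mind the look-alikes: they are no part of the job. What is shaped like the part that bears blue_crock_floor but orange is not meant.

How it is judged:
By the outcome, as a careful person would: the job done as asked, in the order asked, and still so for the second after the job is handed in, with the robot touching nothing.
It also fails if it takes over 45 s, if anything falls off the work surface, if the arm or the gripper's body presses on something with over 40 N, if the wrist force passes 120 N, or if a joint passes its speed limit or range.

## Working session

There is one attempt and no reset: what is moved stays moved. The work goes in short steps, each a Python script; the robot and the scene stay as the last script left them, time stands still between calls to the robot, and variables do not carry over. Pictures are saved under pics/ and viewed, and the job is handed in when it is done.

```bash
ls; mkdir -p pics
python3 - <<'E'
from plant import *
import cv2,numpy as np
for n in ["scene","side","wrist"]:
    im=capture(n); cv2.imwrite(f"pics/a_{n}.png",im[:,:,::-1])
    c=get_calibration(n); print(n,{k:np.round(v,4).tolist() for k,v in c.items()})
print(current_time_s(),hold_point_z() if callable(hold_point_z) else hold_point_z,current_tcp_pos(),current_eef_rot())
E
```

```text
pics
scene {'K': [[459.2341, 0.0, 325.226], [0.0, 459.2341, 232.4444], [0.0, 0.0, 1.0]], 'R': [[-0.8005, 0.5993, -0.0038], [0.4682, 0.6213, -0.6284], [-0.3742, -0.5048, -0.7779]], 't': [0.4238, -0.1713, 1.0737]}
side {'K': [[586.5982, 0.0, 321.8525], [0.0, 586.5982, 228.8115], [0.0, 0.0, 1.0]], 'R': [[-0.7037, -0.7105, 0.007], [-0.378, 0.366, -0.8504], [0.6017, -0.601, -0.5261]], 't': [0.3369, 0.2641, 1.0673]}
wrist {'K': [[371.6483, 0.0, 326.7285], [0.0, 371.6483, 246.1844], [0.0, 0.0, 1.0]], 'mount': [[-0.0014, -0.9548, -0.2973, 0.0806], [1.0, -0.0016, 0.0004, -0.0005], [-0.0009, -0.2973, 0.9548, -0.1627], [0.0, 0.0, 0.0, 1.0]]}
0.15 -0.0187 [ 0.17944052 -0.57230417  0.22175718] [[ 9.54198873e-01  2.99172820e-01 -3.66056724e-04]
 [ 2.99173031e-01 -9.54197752e-01  1.46581851e-03]
 [ 8.92425541e-05 -1.50819667e-03 -9.99998859e-01]]
```

View pics/a_scene.png

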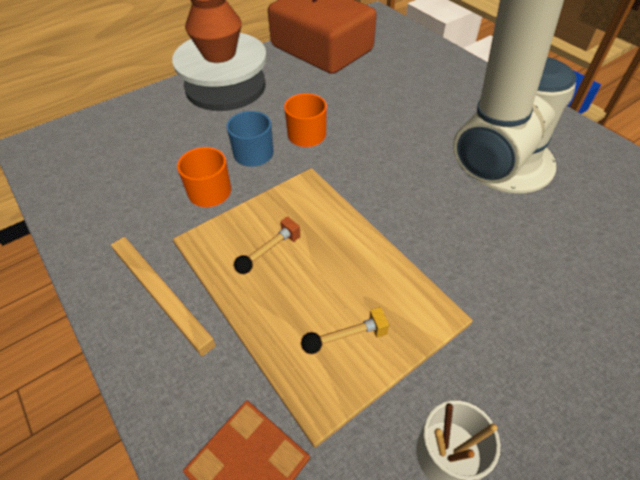

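View pics/a_side.png

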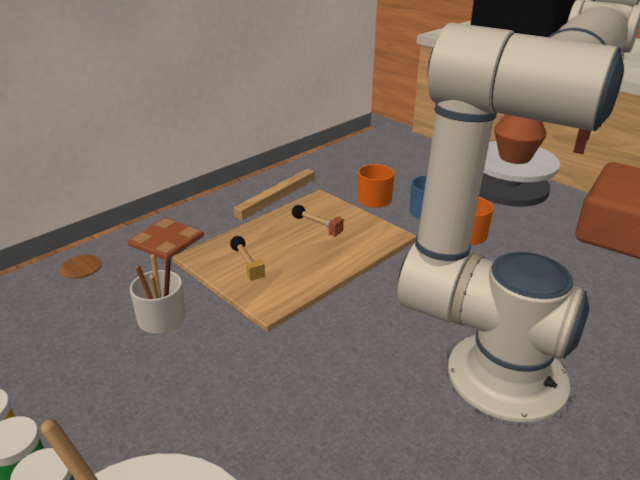

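View pics/a_wrist.png

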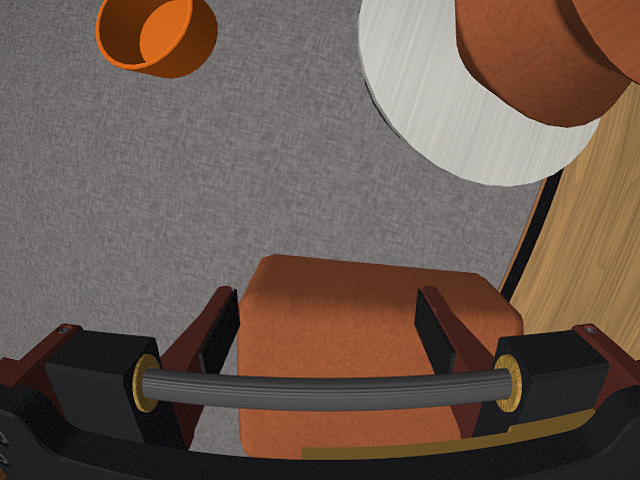

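Candidates in scene: the brass stamp has its knob at (312,343) and head at (379,323). The reddish clay stamp has its knob at (243,264) and head at (290,230), and is to be left alone. The blue crock is at (251,138), between orange ones at (206,177) and (306,120). The white crock with tools is at (460,445). Next I enlarge a crop to confirm and triangulate.

```bash
cat > h.py <<'E'
from plant import *
import cv2,numpy as np
def ray(cam,p):
    """origin,dir in world; wrist: at the current pose"""
    c=get_calibration(cam); K=np.array(c["K"])
    v=np.array([(p[0]-K[0,2])/K[0,0],(p[1]-K[1,2])/K[1,1]])
    if cam=="wrist":
        r=np.hypot(*v); d=np.array([*(v/r*np.sin(r)),np.cos(r)]) if r>1e-9 else np.array([0,0,1.])
        M=np.array(c["mount"]);R=np.array(current_eef_rot());t=np.array(current_tcp_pos())
        return R@M[:3,3]+t, R@M[:3,:3]@d
    R=np.array(c["R"]);d=R.T@np.array([*v,1]);return -R.T@np.array(c["t"]),d/np.linalg.norm(d)
def tri(rays):
    A=np.zeros((3,3));b=np.zeros(3)
    for o,d in rays:
        P=np.eye(3)-np.outer(d,d);A+=P;b+=P@o
    x=np.linalg.solve(A,b)
    return x,[float(np.linalg.norm((np.eye(3)-np.outer(d,d))@(x-o))) for o,d in rays]
def onz(r,z): o,d=r; return o+d*(z-o[2])/d[2]
E
python3 - <<'E'
from h import *
a=capture("scene");
R={}
for th in ["brass_stamp_knob","brass_stamp_face","clay_stamp_knob","blue_crock_floor"]:
    print(th,[(np.round(d["centre"],1).tolist(),round(d["confidence"],2)) for d in look_for("scene",th)])
b=capture("side")
for th in ["brass_stamp_knob","brass_stamp_face","clay_stamp_knob","blue_crock_floor"]:
    print(th,[(np.round(d["centre"],1).tolist(),round(d["confidence"],2)) for d in look_for("side",th)])
A=cv2.resize(a[80:380,160:420],None,fx=1.9,fy=1.9,interpolation=2);B=cv2.resize(b[190:300,180:380],None,fx=3,fy=3)
cv2.imwrite("pics/b1.png",A[:,:,::-1]);cv2.imwrite("pics/b2.png",B[:,:,::-1])
E
```

```text
brass_stamp_knob [([350.2, 328.3], 0.61)]
brass_stamp_face [([352.9, 332.0], 0.75)]
clay_stamp_knob [([273.4, 244.7], 0.91)]
blue_crock_floor [([306.1, 116.5], 0.86), ([251.0, 138.8], 0.84), ([204.0, 174.3], 0.84)]
brass_stamp_knob [([249.2, 260.8], 0.85), ([417.2, 194.9], 0.47)]
brass_stamp_face [([248.9, 260.6], 0.74)]
clay_stamp_knob [([323.2, 218.2], 0.97)]
blue_crock_floor [([480.9, 222.6], 0.82), ([372.3, 182.9], 0.76), ([416.8, 192.5], 0.67)]
```

View pics/b1.png

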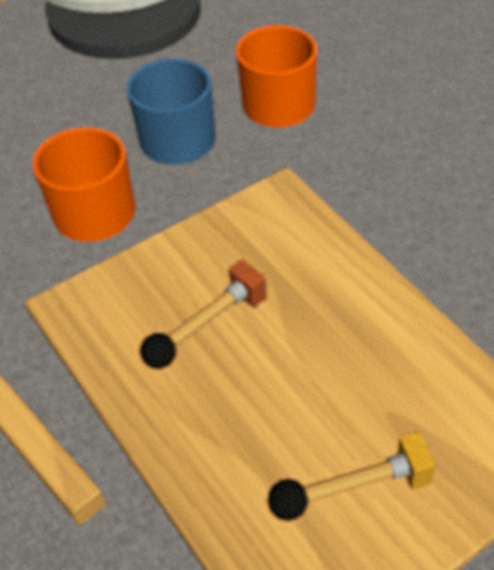

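View pics/b2.png

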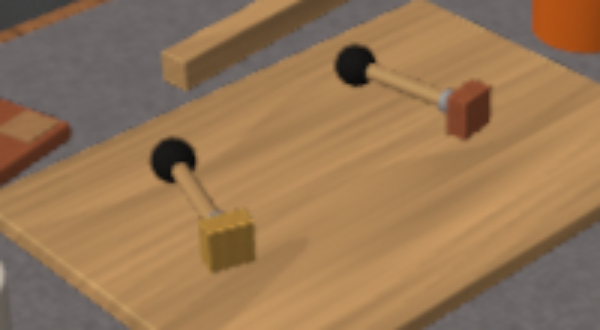

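The crops confirm it: the stamp with the yellow brass head (scene knob ≈(312,343), head ≈(378,322)) is the one meant, and the other head is reddish clay. The blue crock at (251,138) is the middle one. Next I segment the knobs by colour and triangulate.

Run:
```python
from h import *
a=capture("scene");b=capture("side")
def blob(im,mask,near,rad=22):
    n,l,s,c=cv2.connectedComponentsWithStats(mask.astype(np.uint8))
    k=min([i for i in range(1,n) if s[i,4]>40],key=lambda i:np.hypot(*(c[i]-near)))
    return c[k],s[k].tolist(),l==k
dk=lambda im:im.max(2)<60
hs=lambda im:cv2.cvtColor(im,cv2.COLOR_RGB2HSV)
for nm,pa,pb in [("brass",(312,343),(237,243)),("clay",(243,264),(298,212))]:
    ca,sa,_=blob(a,dk(a),pa);cb,sb,_=blob(b,dk(b),pb)
    print(nm,ca.round(1),sa,cb.round(1),sb,[np.round(x,4) for x in tri([ray("scene",ca),ray("side",cb)])])
# brass head
def hm(im):
    h=hs(im);return (h[...,0]>20)&(h[...,0]<30)&(h[...,1]>200)
for im,p in ((a,(379,322)),(b,(256,270))):
    h=hs(im);print(h[p[1]-3:p[1]+4:3,p[0]-3:p[0]+4:3].tolist())
ca,sa,_=blob(a,hm(a),(379,322));cb,sb,_=blob(b,hm(b),(256,270))
print("head",ca,sa,cb,sb,tri([ray("scene",ca),ray("side",cb)]))
# crocks
h=hs(a);m=(h[...,0]>100)&(h[...,0]<118)&(h[...,1]>120)
ca,sa,mk=blob(a,m,(251,138));print("blue",ca,sa)
cv2.imwrite("pics/c1.png",cv2.resize(a[105:170,220:280],None,fx=8,fy=8)[:,:,::-1])
# project rim model and fit (x,y) to mask by silhouette
from scipy.optimize import minimize
cal=get_calibration("scene")
def proj(P):
    q=(P@np.array(cal["R"]).T+cal["t"])@np.array(cal["K"]).T;return q[:,:2]/q[:,2:]
t=np.linspace(0,2*np.pi,60)
def sil(x):
    P=np.concatenate([np.c_[x[0]+.05*np.cos(t),x[1]+.05*np.sin(t),0*t+z] for z in (0,.085)])
    return cv2.convexHull(proj(P).astype(np.float32))
def cost(x):
    m2=np.zeros((480*4,640*4),np.uint8);cv2.fillPoly(m2,[(sil(x)*4).astype(int)],1)
    return float((m2!=M4).sum())
M4=cv2.resize(mk.astype(np.uint8),None,fx=4,fy=4,interpolation=0)
cc=np.zeros_like(M4);cv2.fillPoly(cc,[cv2.convexHull(np.argwhere(M4)[:,::-1].astype(np.int32))],1);M4=cc
x0=onz(ray("scene",ca),.043)[:2]
r=minimize(cost,x0,method="Nelder-Mead",options=dict(initial_simplex=[x0,x0+[.01,0],x0+[0,.01]]))
print("crock",x0,r.x,r.fun,M4.sum())
```

```text
brass [310.9 342.5] [302, 333, 19, 20, 310] [236.7 242.1] [231, 236, 14, 15, 124] [array([0.6445, 0.1153, 0.0372]), array([0., 0.])]
clay [242.7 264.1] [234, 256, 18, 17, 233] [297.5 211.3] [292, 205, 13, 14, 118] [array([ 0.654 , -0.0864,  0.0356]), array([0.0005, 0.0005])]
[[[20, 204, 217], [21, 205, 216], [21, 212, 215]], [[20, 209, 193], [21, 209, 217], [21, 209, 220]], [[19, 177, 130], [20, 209, 217], [21, 213, 217]]]
[[[18, 171, 139], [18, 169, 104], [18, 168, 109]], [[18, 168, 109], [19, 171, 106], [18, 170, 108]], [[18, 170, 108], [18, 168, 106], [19, 169, 107]]]Traceback (most recent call last):
  File "<stdin>", line 17, in <module>
  File "<stdin>", line 5, in blob
ValueError: min() iterable argument is empty
```

Run:
```python
from h import *
a=capture("scene");b=capture("side")
print("head",tri([ray("scene",(379,322.5)),ray("side",(255.5,270))]), onz(ray("scene",(378.8,322.5)),.036))
print("white crock",onz(ray("scene",(460,445)),.04))
for p in [(175,240),(312,170),(470,321),(317,444)]: print("board",onz(ray("scene",p),.018).round(3))
def hs(im): return cv2.cvtColor(im,cv2.COLOR_RGB2HSV)
h=hs(a);m=((h[...,0]>98)&(h[...,0]<120)&(h[...,1]>110)).astype(np.uint8)
n,l,s,c=cv2.connectedComponentsWithStats(m);k=min([i for i in range(1,n) if s[i,4]>100],key=lambda i:np.hypot(*(c[i]-(251,138))))
mk=l==k;print(s[k],c[k])
from scipy.optimize import minimize
cal=get_calibration("scene")
def proj(P):
    q=(P@np.array(cal["R"]).T+cal["t"])@np.array(cal["K"]).T;return q[:,:2]/q[:,2:]
t=np.linspace(0,2*np.pi,60)
def sil(x):
    P=np.concatenate([np.c_[x[0]+.05*np.cos(t),x[1]+.05*np.sin(t),0*t+z] for z in (0,.085)])
    return cv2.convexHull(proj(P).astype(np.float32))
M4=cv2.resize(mk.astype(np.uint8),None,fx=4,fy=4,interpolation=0)
cc=np.zeros_like(M4);cv2.fillPoly(cc,[cv2.convexHull(np.argwhere(M4)[:,::-1].astype(np.int32))],1);M4=cc
def cost(x):
    m2=np.zeros((1920,2560),np.uint8);cv2.fillPoly(m2,[(sil(x)*4).astype(np.int32)],1);return float((m2!=M4).sum())
x0=onz(ray("scene",c[k]),.043)[:2]
r=minimize(cost,x0,method="Nelder-Mead",options=dict(initial_simplex=[x0,x0+[.01,0],x0+[0,.01]]))
print("crock",x0,r.x,r.fun,M4.sum())
for p in [(205,175),(306,118)]: print("orange",onz(ray("scene",p),.043).round(3))
v=a.copy();cv2.polylines(v,[sil(r.x).astype(np.int32)],True,(255,255,0),1)
cv2.imwrite("pics/c1.png",cv2.resize(v[100:175,215:285],None,fx=8,fy=8,interpolation=0)[:,:,::-1])
```

```text
head (array([0.53105255, 0.15270427, 0.03435197]), [0.000671453054915502, 0.0006714530549154437]) [0.53231263 0.1537525  0.036     ]
white crock [0.56843776 0.36780239 0.04      ]
board [ 0.727 -0.23   0.018]
board [ 0.395 -0.229  0.018]
board [0.398 0.24  0.018]
board [0.725 0.242 0.018]
[ 227  112   45   54 1979] [250.47498737 137.63466397]
crock [ 0.46036044 -0.3797304 ] [ 0.45870498 -0.37928339] 3458.0 32678
orange [ 0.602 -0.332  0.043]
orange [ 0.316 -0.362  0.043]
```

View pics/c1.png

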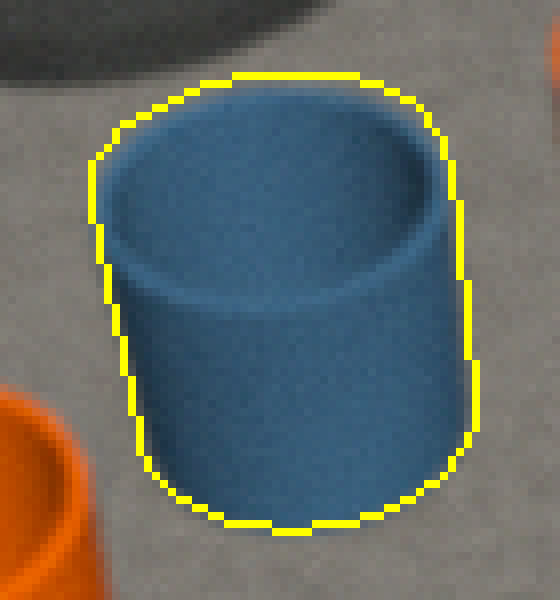

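Run:
```python
from h import *
k=np.array([.6445,.1153]);u=np.array([.1129,-.0385]);u/=np.linalg.norm(u)
for s in (1,-1):
    y=np.array([-u[1]*s,u[0]*s,0]);z=np.array([0,0,-1.]);R=np.c_[np.cross(y,z),y,z]
    for p in ([*k,.14],[*k,.0205],[*(k-u*.1),.27],[.459,-.379,.27],[.459,-.379,.12]):
        q=solve_ik(p,R);print(s,None if q is None else np.round(q,2))
y=np.array([-u[1],u[0],0]);R=np.c_[np.cross(y,z),y,z]
if solve_ik([*k,.14],R) is None: R[:,:2]*=-1
s_=[solve_ik([*k,.14],Q) for Q in (R,R*[-1,-1,1])]
best=min([(abs(q[5]),i) for i,q in enumerate(s_) if q is not None])[1]
R=[R,R*np.array([-1,-1,1])][best]
np.save("R.npy",R)
move_gripper(1.0);move_pose([*k,.14],R)
a=capture("wrist");cv2.imwrite("pics/d.png",a[:,:,::-1]);print(current_tcp_pos(),R,current_time_s(),current_q())
```

```text
1 [ 0.13  0.24  1.21 -0.    1.69 -1.12]
1 [ 0.13  0.29  1.37 -0.    1.48 -1.12]
1 [ 0.2   0.02  1.22 -0.    1.9  -1.04]
1 [-0.75  0.09  1.14 -0.    1.9  -1.99]
1 [-0.75  0.08  1.42 -0.    1.64 -1.99]
-1 [ 0.13  0.24  1.21 -0.    1.69  2.02]
-1 [ 0.13  0.29  1.37 -0.    1.48  2.02]
-1 [ 0.2   0.02  1.22 -0.    1.9   2.1 ]
-1 [-0.75  0.09  1.14 -0.    1.9   1.15]
-1 [-0.75  0.08  1.42 -0.    1.64  1.15]
[0.64468835 0.11438538 0.14016605] [[-0.94648109  0.32275927  0.        ]
 [ 0.32275927  0.94648109  0.        ]
 [ 0.          0.         -1.        ]] 4.05 [ 1.23748794e-01  2.37692614e-01  1.21393400e+00 -1.88184342e-04
  1.68972144e+00 -1.11699028e+00]
```

View pics/d.png

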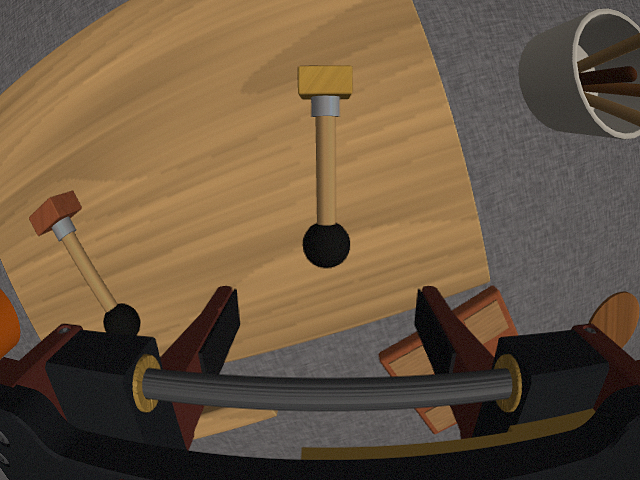

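The wrist view shows the knob at (326,245) and the brass head at (325,82), centred between the fingers. I check this ray against the triangulated point.

Run:
```python
from h import *
a=capture("wrist")
m=(a.max(2)<70).astype(np.uint8);m[:215]=0;m[275:]=0;m[:,:295]=0;m[:,360:]=0
n,l,s,c=cv2.connectedComponentsWithStats(m);k=1+np.argmax(s[1:,4]);print(s[k],c[k])
w=ray("wrist",c[k]);print(onz(w,.036),onz(ray("wrist",(325.3,81)),.045))
for nm,p in (("scene",(310.9,342.5)),("side",(236.7,242.1))): print(tri([w,ray(nm,p)]))
print(tri([w,ray("scene",(310.9,342.5)),ray("side",(236.7,242.1))]))
```

```text
[ 303  223   47   45 1678] [325.88796186 244.88736591]
[0.64313111 0.11356997 0.036     ] [0.53049782 0.15197848 0.045     ]
(array([0.64371661, 0.1135208 , 0.03353208]), [0.00023441489418571244, 0.00023441489418574713])
(array([0.64350186, 0.11463974, 0.03744302]), [0.0012045428624765694, 0.0012045428624766028])
(array([0.64406155, 0.11457241, 0.03668632]), [0.0014466757851618888, 0.0005173741834994564, 0.0010602764441889558])
```

Run:
```python
from h import *
k=[.6436,.1143]
print(line_to([*k,.06],max_speed=.15)); print(line_to([*k,.0205],max_speed=.06,stop_force=8))
print(current_tcp_pos(),current_contact_force())
move_gripper(0.0,grip_force=17)
print(current_width()*88,current_tcp_pos(),current_contact_force(),current_time_s())
```

```text
False
False
[0.64376372 0.11431912 0.02066609] [ 0.20995275  0.02655199 -0.76885264]
35.306300764650054 [0.64357283 0.11431037 0.02048336] [ 0.26863253  0.72913454 -0.1416907 ] 6.4583
```

Run:
```python
from h import *
k=np.array([.6436,.1143]);u=np.array([.9465,-.3228])
for th in (25,50):
    t=np.radians(th);p=k-u*.11*(1-np.cos(t))
    line_to([*p,.0205+.125*np.sin(t)],max_speed=.07)
    print(th,current_contact_force().round(2),current_width()*88,current_time_s())
cv2.imwrite("pics/e1.png",capture("side")[150:350,150:400][:,:,::-1])
cv2.imwrite("pics/e2.png",capture("wrist")[:,:,::-1])
```

```text
25 [1.61 0.22 0.71] 34.94437905178364 7.375
50 [ 2.23 -0.25  3.42] 35.24987136466479 8.2667
```

View pics/e1.png

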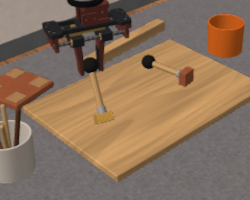

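View pics/e2.png

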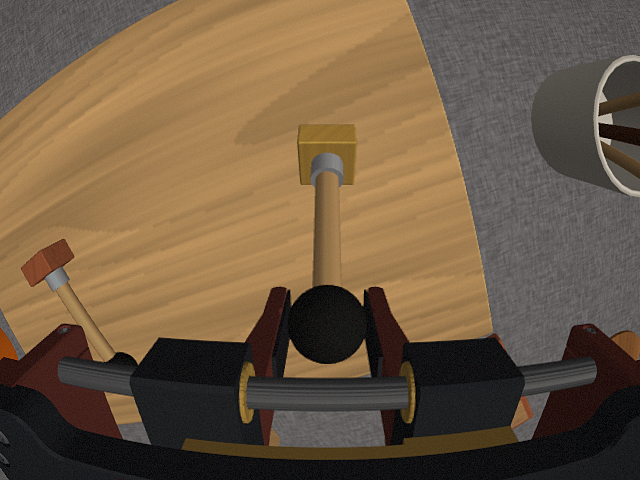

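The pictures show the knob held between the pads and the brass head (wrist ≈(327,150)) resting on the board, with the shaft pivoting freely. I carry on lifting lightly gripped until it hangs.

Run:
```python
from h import *
k=np.array([.6436,.1143]);u=np.array([.9465,-.3228])
t=np.radians(70);p=k-u*.11*(1-np.cos(t))
line_to([*p,.145],max_speed=.07)
p=k-u*.1
line_to([*p,.19],max_speed=.07)
line_to([*p,.265],max_speed=.1)
dwell(.3)
print(current_contact_force().round(2),current_width()*88,current_tcp_pos(),current_time_s())
cv2.imwrite("pics/f1.png",cv2.resize(capture("side")[80:350,150:400],None,fx=2,fy=2)[:,:,::-1])
cv2.imwrite("pics/f2.png",capture("wrist")[:,:,::-1])
cv2.imwrite("pics/f3.png",capture("scene")[:,:,::-1])
```

```text
[-0.12 -0.94 -2.06] 35.16292093243593 [0.5488161  0.14655375 0.26448183] 11.25
```

View pics/f1.png

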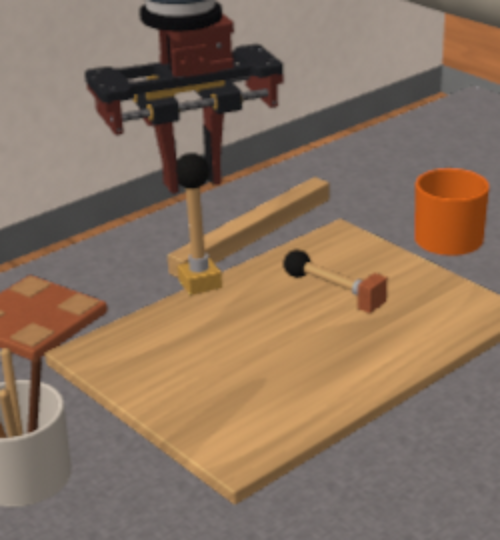

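View pics/f2.png

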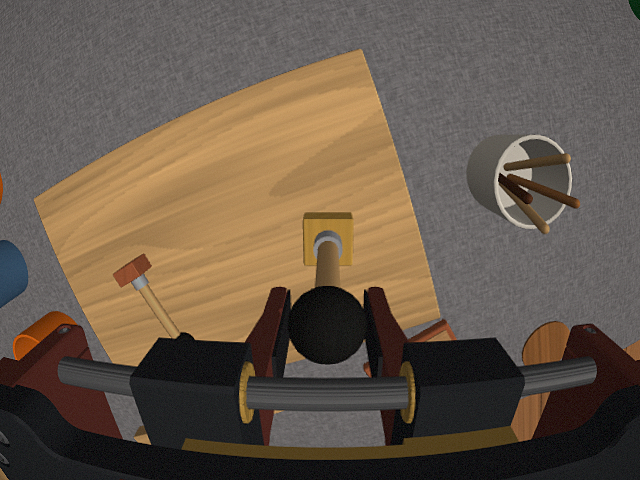

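View pics/f3.png

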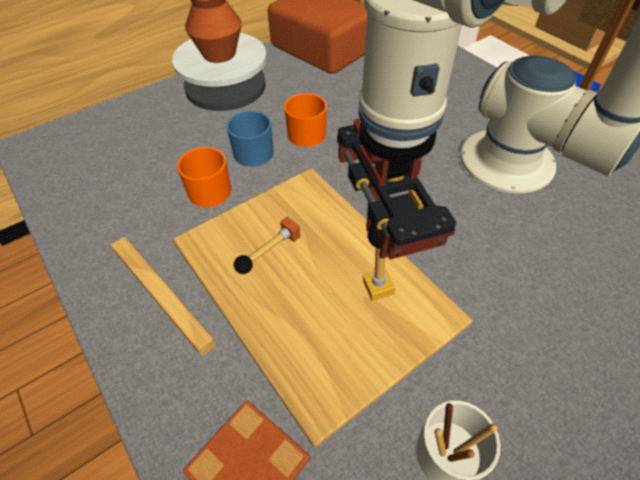

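```bash
cat >> h.py <<'E'
def tilt(px=(328,240),L=.108,dz=.0155):
    R=np.array(current_eef_rot());K=np.array(current_tcp_pos())-R[:,2]*dz
    o,d=ray("wrist",px);b=d@(o-K);c=(o-K)@(o-K)-L*L;D=b*b-c
    for s in ((-b+np.sqrt(max(D,0))),(-b-np.sqrt(max(D,0)))):
        v=(o+s*d-K);t=R.T@v
        print("tilt x deg",round(float(np.degrees(np.arctan2(t[0],t[2]))),1),"y",round(float(np.degrees(np.arctan2(t[1],t[2]))),1),"D",D)
E
python3 - <<'E'
from h import *
tilt();print(onz(ray("wrist",(327,324)),current_tcp_pos()[2]+.0155)-current_tcp_pos())
print(current_ft_torque(),current_contact_force())
E
```

```text
tilt x deg 4.5 y 0.1 D 0.01019961212776645
tilt x deg 143.0 y -179.9 D 0.01019961212776645
[-0.00061904 -0.00024509  0.0155    ]
[ 0.03216191 -0.11898274 -0.00409981] [ 0.44458032  0.23558738 -1.64564908]
```

The stamp hangs (weight about 2 N) with about 4.5° residual tilt. I ease the grip slightly to settle it, then tighten.

Run:
```python
from h import *
move_gripper(0.0,grip_force=15);dwell(.3)
a=capture("wrist");cv2.imwrite("pics/g1.png",a[180:400,230:430][:,:,::-1])
move_gripper(0.0,grip_force=55);dwell(.2)
print(current_width()*88,current_contact_force().round(2),current_time_s())
cv2.imwrite("pics/g2.png",capture("wrist")[180:400,230:430][:,:,::-1])
x=np.array([.459,-.379]); R=np.load("R.npy")
# via-point: retract sideways view of crock
q=solve_ik([*x,.275],R);print(np.round(q,2),current_q().round(2))
```

```text
34.42631055944662 [-0.4  -0.02 -2.72] 12.3833
[-0.75  0.1   1.13 -0.    1.91 -1.99] [ 0.2   0.02  1.23  0.    1.89 -1.04]
```

View pics/g1.png

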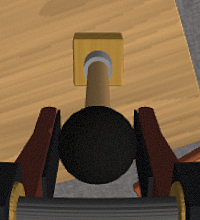

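View pics/g2.png

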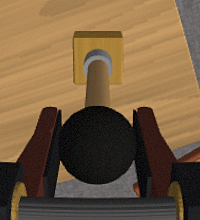

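Run:
```python
from h import *
print("wheel near rim",onz(ray("scene",(222,85)),.06).round(3), "pot base",onz(ray("scene",(218,58)),.07).round(3))
for z in (.1,.15,.2): print("pot side",z,onz(ray("scene",(215,30)),z).round(3), onz(ray("side",(520,135)),z).round(3))
line_to([.504,-.05,.275],max_speed=.22)
dwell(.1)
cv2.imwrite("pics/h2.png",capture("wrist")[:,:,::-1])
print(current_contact_force().round(2),current_time_s())
```

```text
wheel near rim [ 0.42  -0.581  0.06 ] pot base [ 0.374 -0.684  0.07 ]
pot side 0.1 [ 0.332 -0.766  0.1  ] [ 0.443 -0.802  0.1  ]
pot side 0.15 [ 0.371 -0.674  0.15 ] [ 0.388 -0.686  0.15 ]
pot side 0.2 [ 0.41  -0.582  0.2  ] [ 0.334 -0.57   0.2  ]
[-0.21 -0.37 -1.88] 13.65
```

View pics/h2.png

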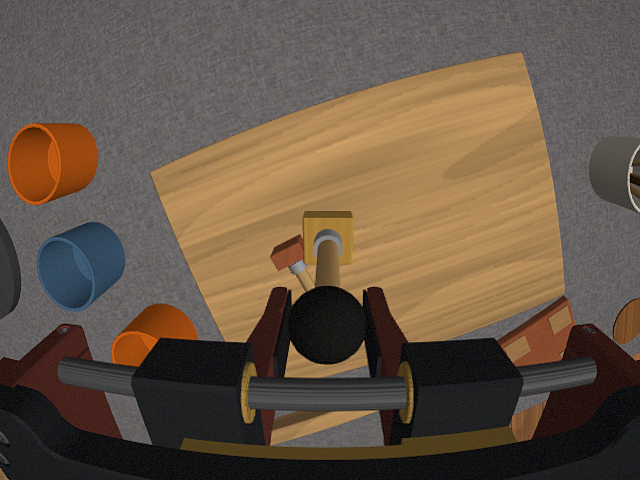

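The stamp is steady at (327,240). The blue crock's rim is at about (68,273), and the clay stamp lies below, undisturbed.

Run:
```python
from h import *
print(onz(ray("wrist",(68,274)),.085))
line_to([.459,-.379,.275],max_speed=.2)
dwell(.2)
print(current_tcp_pos(),current_time_s())
cv2.imwrite("pics/i1.png",capture("wrist")[:,:,::-1])
cv2.imwrite("pics/i2.png",cv2.resize(capture("scene")[0:260,120:420],None,fx=2.3,fy=2.3)[:,:,::-1])
```

```text
[ 0.46018527 -0.37117581  0.085     ]
[ 0.4592439  -0.37845965  0.2752527 ] 15.6583
```

View pics/i1.png

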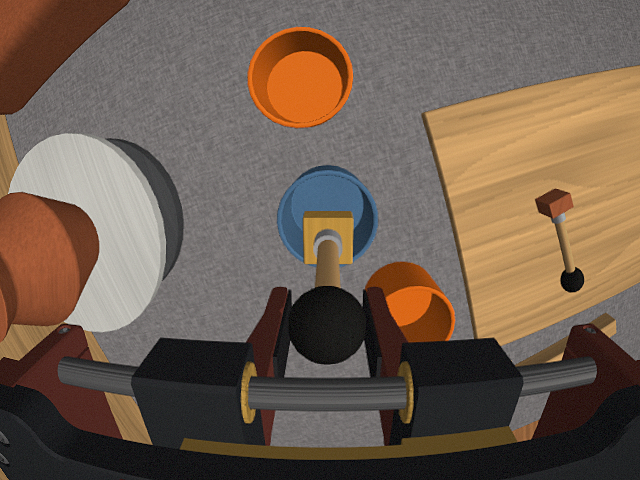

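View pics/i2.png

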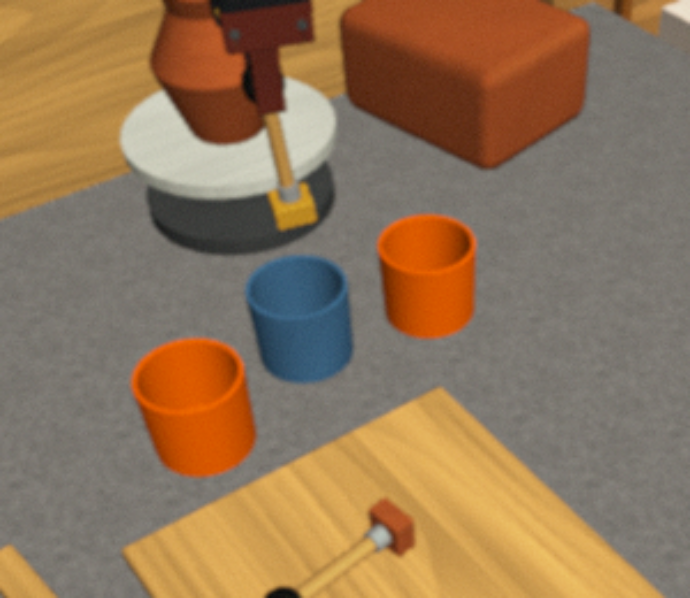

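Run:
```python
from h import *
a=capture("wrist");h=cv2.cvtColor(a,cv2.COLOR_RGB2HSV)
m=((h[...,0]>98)&(h[...,0]<120)&(h[...,1]>90)).astype(np.uint8);m[:150]=0;m[280:]=0;m[:,:260]=0;m[:,400:]=0
hull=cv2.convexHull(np.argwhere(m)[:,::-1].astype(np.int32))[:,0]
# rim points: project to z=.085 and keep lower part (rows>185)
P=np.array([onz(ray("wrist",p),.085)[:2] for p in hull if p[1]>190 and not(295<p[0]<362)])
A=np.c_[2*P,np.ones(len(P))];s=np.linalg.lstsq(A,(P**2).sum(1),rcond=None)[0]
print(len(P),"free",s,np.sqrt(s[2]+s[0]**2+s[1]**2),hull.min(0),hull.max(0))
from scipy.optimize import least_squares
r=least_squares(lambda c:np.hypot(*(P-c).T)-.05,[.46,-.378]);print("fixed r",r.x,np.abs(r.fun).max())
# tilt prediction in scene image
R=np.array(current_eef_rot());K=np.array(current_tcp_pos())-R[:,2]*.0155
c=get_calibration("scene")
for td in (-3,0,3,5,7,10):
    t=np.radians(td);v=R@[np.sin(t),0,np.cos(t)]
    o=[]
    for L in (.04,.108,.128):
        q=np.array(c["K"])@(np.array(c["R"])@(K+v*L)+c["t"]);o.append((q[:2]/q[2]-[120,0])*2.3)
    print(td,np.round(o,0).tolist(),(K+v*.128).round(4))
tilt((328,239))
```

```text
19 free [ 0.45918389 -0.3790429  -0.35210233] 0.04920399648090597 [277 166] [377 266]
fixed r [ 0.4589696  -0.37890125] 0.0012304729696332728
-3 [[268.0, 124.0], [275.0, 195.0], [278.0, 215.0]] [ 0.4654 -0.3809  0.1628]
0 [[270.0, 124.0], [282.0, 194.0], [285.0, 213.0]] [ 0.4591 -0.3787  0.1626]
3 [[273.0, 124.0], [288.0, 193.0], [292.0, 212.0]] [ 0.4528 -0.3766  0.1628]
5 [[274.0, 123.0], [292.0, 192.0], [297.0, 211.0]] [ 0.4485 -0.3751  0.1631]
7 [[276.0, 123.0], [296.0, 191.0], [301.0, 209.0]] [ 0.4443 -0.3737  0.1635]
10 [[278.0, 122.0], [302.0, 189.0], [308.0, 207.0]] [ 0.4381 -0.3715  0.1645]
tilt x deg 4.9 y 0.1 D 0.010165575332415983
tilt x deg 142.9 y -179.9 D 0.010165575332415983
```

Both cameras agree: the crock's centre is at (0.459,-0.379), and the stamp tilts about 4.8° toward tool +x. I rotate the tool by that to set the stamp upright, then lower it.

Run:
```python
from h import *
from scipy.spatial.transform import Rotation as Ro
R=np.load("R.npy")@Ro.from_euler("y",-4.8,degrees=True).as_matrix()
f=lambda z:np.array([.459,-.379,z])+R[:,2]*.0155
line_to(f(.285),max_speed=.05,frame=R)
line_to(f(.23),max_speed=.1)
dwell(.1)
cv2.imwrite("pics/j1.png",capture("wrist")[:,:,::-1])
cv2.imwrite("pics/j2.png",cv2.resize(capture("scene")[0:260,120:420],None,fx=2.3,fy=2.3)[:,:,::-1])
print(current_time_s(),current_contact_force())
```

```text
16.9667 [-0.06568696 -0.04339802 -2.05551884]
```

View pics/j1.png

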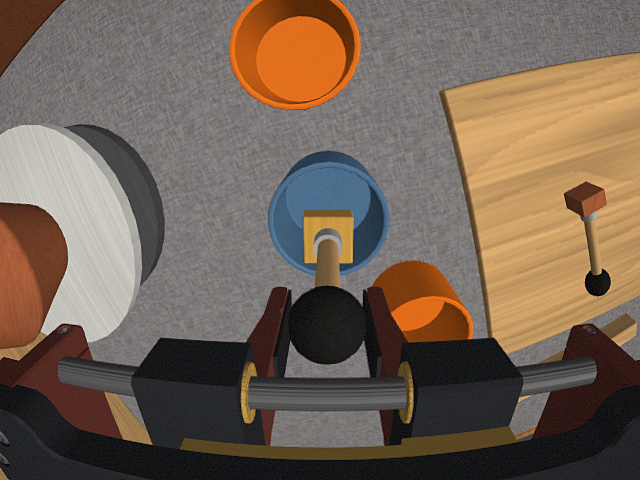

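View pics/j2.png

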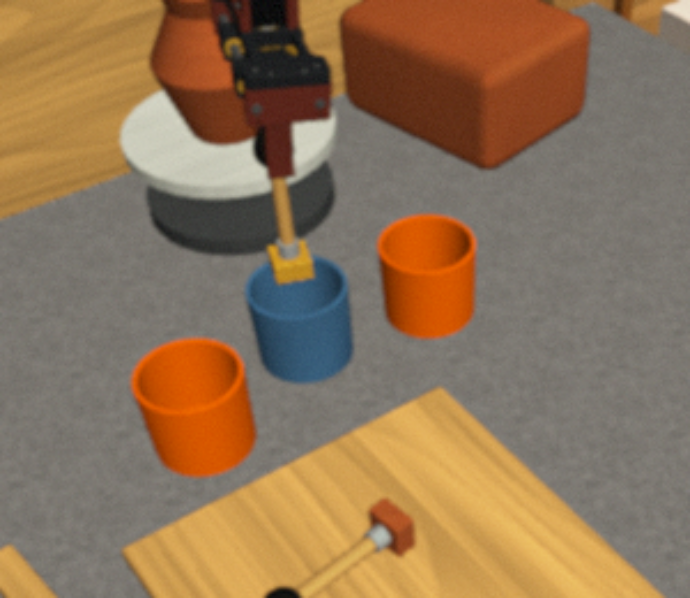

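The stamp hangs upright and centred over the blue crock, with the head at about (328,238) inside the rim circle centred on (328,213). I lower it with a force stop.

Run:
```python
from h import *
R=np.array(current_eef_rot())
from scipy.spatial.transform import Rotation as Ro
R=np.load("R.npy")@Ro.from_euler("y",-4.8,degrees=True).as_matrix()
f=lambda z:np.array([.459,-.379,z])+R[:,2]*.0155
print(line_to(f(.15),max_speed=.1,stop_force=6))
dwell(.1);print(current_contact_force().round(2))
print(line_to(f(.127),max_speed=.02,stop_force=4))
print(current_tcp_pos()-R[:,2]*.0155,current_contact_force().round(2),current_ft_torque().round(3),current_time_s())
cv2.imwrite("pics/k1.png",capture("wrist")[:,:,::-1])
cv2.imwrite("pics/k2.png",cv2.resize(capture("scene")[0:260,120:420],None,fx=2.3,fy=2.3)[:,:,::-1])
```

```text
False
[ 0.38  0.47 -3.08]
True
[ 0.45925485 -0.37898962  0.13507837] [ 1.54 -0.2   4.04] [ 0.01  -0.303  0.026] 18.775
```

View pics/k1.png

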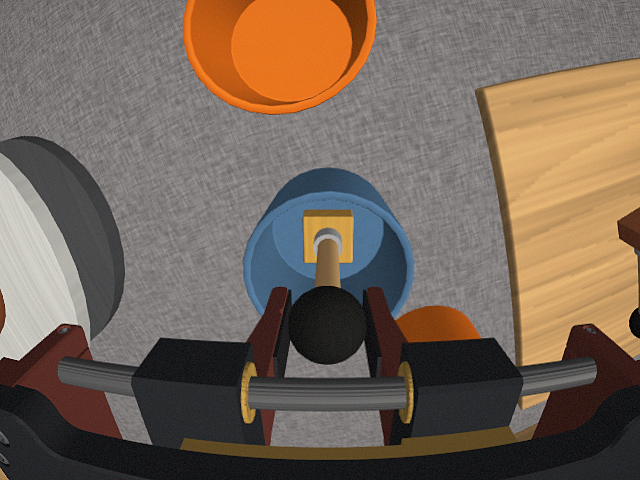

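View pics/k2.png

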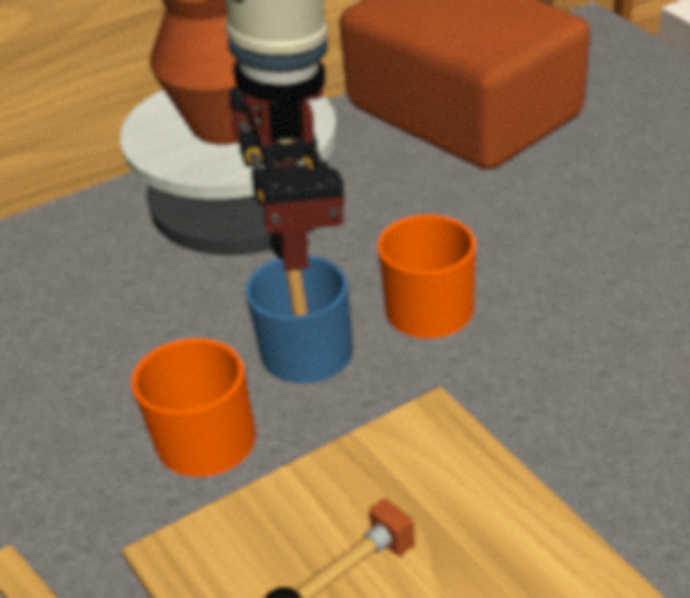

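Contact came at knob height 0.135 m (0.134 expected), so the head is on the floor. I ease to 15 N so the face sits flat, then release.

Run:
```python
from h import *
move_gripper(0.0,grip_force=15);dwell(.2)
print(current_contact_force().round(2),current_ft_torque().round(3))
R=np.array(current_eef_rot());p=np.array(current_tcp_pos())
print(line_to(p+[0,0,-.002],max_speed=.01,stop_force=5))
dwell(.2);print(current_tcp_pos()-R[:,2]*.0155,current_contact_force().round(2))
w=current_width()
for d in (.5,1,1.5,2.5): move_gripper(w+d/88); 
dwell(.2);move_gripper(min(1,w+25/88))
dwell(.2)
p=np.array(current_tcp_pos());R=np.array(current_eef_rot())
cv2.imwrite("pics/l0.png",capture("wrist")[:,:,::-1])
line_to(p-R[:,2]*.06,max_speed=.06)
line_to(p-R[:,2]*.15,max_speed=.15)
cv2.imwrite("pics/l1.png",capture("wrist")[:,:,::-1])
cv2.imwrite("pics/l2.png",cv2.resize(capture("scene")[0:260,120:420],None,fx=2.3,fy=2.3)[:,:,::-1])
print(current_time_s(),current_contact_force().round(2),current_width())
```

```text
[1.38 0.58 5.51] [ 0.202 -0.347  0.007]
False
[ 0.46017237 -0.37882404  0.13480183] [0.85 0.68 7.09]
23.625 [-0.09  0.92  0.43] 0.6852084302239898
```

View pics/l1.png

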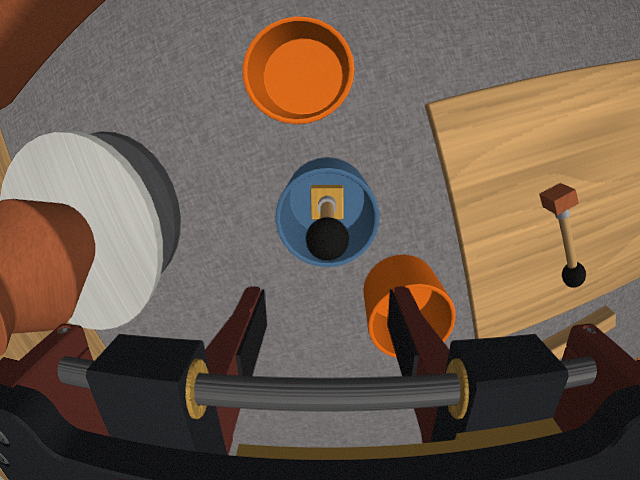

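View pics/l2.png

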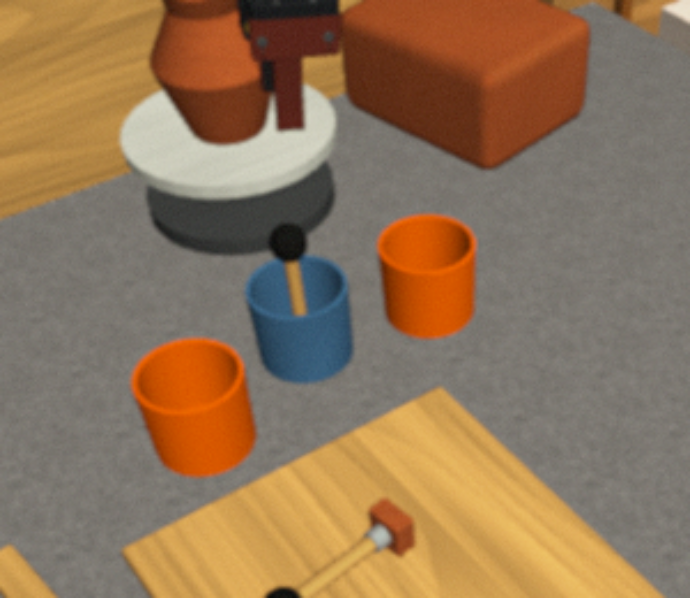

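The stamp stands knob up in the blue crock (scene crop knob (288,242); wrist knob (327,239), head (327,202)), and the clay stamp is in place. Last numeric check, then I hand in.

Run:
```python
from h import *
capture("wrist")
print(onz(ray("wrist",(327,239)),.134),onz(ray("wrist",(327,202)),.026),current_time_s())
sc=ray("scene",(120+288/2.3,242/2.3));print(tri([sc,ray("wrist",(327,239))]))
close_job()
```

```text
[ 0.46054543 -0.37925226  0.134     ] [ 0.45796644 -0.37814936  0.026     ] 23.675
(array([ 0.46080045, -0.37919088,  0.13228497]), [0.0004193003678247589, 0.0004193003678247253])
the job is handed in; nothing more can be done
```

The brass-headed stamp is standing knob up on the floor of the blue crock. I handed the job in at about 23.7 s of the 45 s allowed.

- **Pick-up:** I gripped the knob at 17 N and lifted slowly, so the head swung down while still resting on the board. It hung with about 4.8° of tilt. A short ease to 15 N did not remove that, so I tightened to 55 N and turned the tool to set the stamp upright.
- **Placing:** I lowered it until the force stop triggered. The knob was then at 0.135 m, against 0.134 m expected. I eased to 15 N so the face sat flat, then opened the gripper and backed off.
- **Final checks:**
  - The last pictures put the knob at about (0.461, -0.379, 0.132) m, from two views.
  - The head's upper face is at about (0.458, -0.378) m. That puts the stamp within about 1.5° of upright and about 2 mm of the crock's centre.
  - The clay stamp was still in its place, and the gripper was clear of everything.
- **Disagreements:** An early wrist-camera estimate of the crock's centre, read by eye at a slant, was 8 mm off. The two later fits agreed to within 1 mm, so I used those. No check failed.

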